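# Lock up the red-keyed cake frame

## Task

Two split steel cake frames stand open on the worktop. Close the one with the red key so that it can be filled: give its red key a quarter turn clockwise (seen from above), fully home, so that the cam draws the two halves tight together, then let go. Leave the frame with the blue key open.

Things in the scene. Friction and masses are not known exactly. Their poses are not given: they have to be found in the camera images.
- red_key (a point): Red winged key: upright bar 60 long x 14 thick x 28 high, spanning 52 to 80 above the worktop, on a 34 mm round hub. The point is the bar's centre, on its fixed vertical turning axis, 66 above the worktop. x runs along the bar, y across its thickness, z up; it turns with the key. Grip across the 14 mm from above. All else on both frames is under 53 high. The frame is fixed to the worktop.
- red_cam (a joint): Angle of the red key, rad: 0 open (bar square to the frame's front wall beside it), growing clockwise seen from above to a hard stop at 1.571, fully home (bar parallel to that wall). Starts between 0 and 0.3. It turns stiffly (about 0.13 N m) and stays where it is left.
- red_half (a joint): How far the sliding half of the red-keyed frame has been drawn towards the fixed half, m: 0 leaves a gap of 12 mm at the seam, 0.012 is tight shut. The cam under the red key drives it evenly over the quarter turn (7.6 mm per rad).
- blue_cam (a joint): Angle of the blue key of the other, otherwise identical frame, rad, same sense as the red one; starts between 0 and 0.3 and is to be left there. The two frames stand side by side, either way round; keys at least 200 mm apart.

How it is judged:
By the outcome, as a careful person would: the job done as asked, in the order asked, and still so for the second after the job is handed in, with the robot touching nothing.
It also fails if it takes over 35 s, if anything falls off the work surface, if the arm or the gripper's body presses on something with over 40 N, if the wrist force passes 120 N, or if a joint passes its speed limit or range.

## Robot

A 7-joint arm with a two-finger parallel gripper is mounted at the origin on a cart in front of the work surface, level with it; the furniture and walls round the work are solid. World frame = base frame: x ahead of the robot, y to its left, z up, the work surface at z = 0. Lengths are in m, angles in rad, forces in N, time in s.
With the tool pointing down it reaches from about 0.4 to 0.85 m from the base axis. Payload 4.5 kg.
Tool frame: the origin (TCP) lies on the centre line of the jaws, within the pads' length; the fingertips stand r.tip_extent ahead of it and the grasp point (between the pads) is the TCP (r.tip_extent is the distance from the TCP to the fingertips, in m); z points along the fingers, y is the line along which they close (so a half turn about z gives the same grasp; the last joint's range is limited). The gripper opens to 88 mm and grips with 3 to 60 N. Pads are 18 mm wide; open, the fingers measure 123 mm over their backs; the gripper's body (75 mm by 187 mm) begins 45 mm behind the grasp point.
Start: joints at [1.363, 0.689, -0.195, 1.565, 0.157, 0.902, -0.215], TCP at [0.15, -0.607, 0.258] pointing down, gripper open.
Joint ranges: [-3.01, 3.01], [-0.46, 2.08], [-1.47, 1.51], [0.13, 2.56], [-1, 4.14], [0.04, 2.09], [-2.66, 2.66]. Speed limits (rad/s): [2.57, 2.57, 3.14, 3.14, 3.14, 3.14, 3.14].

## Interface

Orientations are given as a unit quaternion [x, y, z, w].
In Python, from plant import sensors, vision, finish_job, r gives the robot as it stands. The module is installed in compiled form; this text tells all that it offers.
- The arm moves only by the tool step_arm, never from a script. Its argument "steps" is a list of rows, each a list of 2 entries, a list of its own where there are three numbers: the shift along the tool's x, y, z in cm, then the turn, a rotation vector about the tool's x, y, z in degrees. A call has 1 to 12 rows; each row shifts and turns the commanded pose from where the row before left it, along the tool's axes as they then stand; what a row does not reach is not made up. A row lasts 1/8 s, in which the tool goes at most 62.5 mm and 10.7 degrees, less where a joint would pass 70% of its speed; a pose out of reach is approached as far as the arm can. A call with a gripper value outside its range is refused whole. "claw" is the opening, from -1 (shut) to 1 (fully open), set as the call begins (left out, the last holds). The fingers move at their own pace and stop on an object; "grip_force" is the grip in N (left out, the last holds). Time passes only in rows, so rows that do not move let the fingers close. It gives the time, the measured TCP pose, the force, the opening and the grip force at its end, in the units of the state.
- sensors.get_state(): the state, without advancing time (a new reading comes with each control period).
- vision.snapshot(name): name is "side" or "top" or "wrist"; returns a dict with "img" (480x640x3 uint8, red, green, blue), "fx", "fy", "cx", "cy" (pixels), "position" and "rotation" of the camera in the world. Camera axes: x right, y down, z forward; pixel columns grow to the right and rows downward; lengths in m; the calibration is good to about 2 mm. A picture is of the moment at which its call begins. There is no depth.
- finish_job(): hands the job in; it is judged then, once.
The state is a dict: "clock": time; "q": joint angles; "qd": joint speeds; "joint_torque": joint torques, N m; "tool_pos": TCP position; "eef_rot": TCP orientation; "contact_force": force on the tool from outside, world axes, zero at the start; "moment": the same for the moment, N m; "opening": opening from 0.0 (shut) to 1.0 (fully open); "finger_force": force on a finger pad.
Only numpy, scipy, OpenCV 4.12 (cv2) and the standard library are available. Lean on these libraries where they do the work, as an engineer would, in place of code of your own. Each camera call takes 0.05 s, during which the arm holds its last target. There are 200 camera calls.

## Working session

There is one attempt and no reset: what is moved stays moved. The work goes in short steps, Python scripts to look and compute and a tool call to move; the robot and the scene stay as the last step left them, time stands still between calls to the robot, and variables do not carry over. Pictures are saved under pics/ and viewed, at most 10 in all, crops included, and the job is handed in when it is done.

Besides the shell and the picture viewer there is one more tool, called after "Call:" as a command line: name --argument value ..., lists and objects as JSON in quotes. step_arm: Moves the arm, as the interface text tells. Its arguments: {"type":"object","properties":{"steps":{"type":"array"},"claw":{"type":"number"},"grip_force":{"type":"number"}},"required":["steps"]}

```bash
mkdir -p pics; cat > h.py <<'E'
import numpy as np, cv2
from plant import sensors, vision, finish_job, r
from scipy.spatial.transform import Rotation as R
def rays(s,uv):
    uv=np.atleast_2d(uv).astype(float)
    d=np.c_[(uv[:,0]-s["cx"])/s["fx"],(uv[:,1]-s["cy"])/s["fy"],np.ones(len(uv))]
    return np.array(s["position"]), d@np.array(s["rotation"]).reshape(3,3).T
def plane(s,uv,z):
    p,d=rays(s,uv); return p+d*((z-p[2])/d[:,2])[:,None]
def mask(img,col):
    h=cv2.cvtColor(img,cv2.COLOR_RGB2HSV); H,S,V=cv2.split(h)
    m=((H<8)|(H>172)) if col=="red" else ((H>100)&(H<130))
    return (m&(S>120)&(V>50)).astype(np.uint8)
def blobs(img,col):
    c,_=cv2.findContours(mask(img,col),cv2.RETR_EXTERNAL,cv2.CHAIN_APPROX_NONE)
    return sorted([x for x in c if cv2.contourArea(x)>30],key=cv2.contourArea,reverse=True)
E
python3 - <<'E'
from h import *
ss={n:vision.snapshot(n) for n in("top","side","wrist")}
for n,s in ss.items():
    cv2.imwrite(f"pics/{n}0.png",s["img"][:,:,::-1])
    print(n,np.round(s["position"],3),s["fx"])
    for col in("red","blue"):
        for b in blobs(s["img"],col)[:3]: print(col,cv2.contourArea(b),cv2.minAreaRect(b), np.round(plane(s,cv2.minAreaRect(b)[0],.08),3))
print(r.tip_extent,sensors.get_state())
E
```

```text
top [0.318 0.011 0.904] 449.884650972126Traceback (most recent call last):
  File "<stdin>", line 7, in <module>
  File "h.py", line 9, in plane
    p,d=rays(s,uv); return p+d*((z-p[2])/d[:,2])[:,None]
        ~~~~^^^^^^
  File "h.py", line 7, in rays
    return np.array(s["position"]), d@np.array(s["rotation"]).reshape(3,3).T
                                      ~~~~~~~~~~~~~~~~~~~~~~~~~~~~~~~^^^^^
ValueError: cannot reshape array of size 4 into shape (3,3)
```

View pics/top0.png

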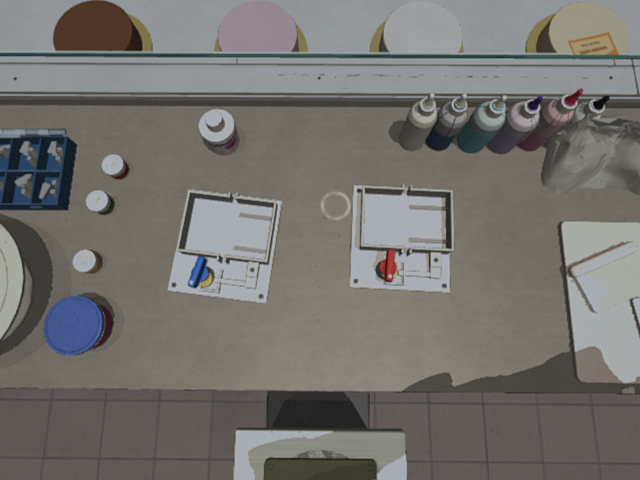

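The top view shows the blue key at about (200,272) and the red one at about (388,266), each on the near side of its frame. Rotation is returned as a quaternion, so I'm fixing the helper.

```bash
sed -i 's/np.array(s\["rotation"\]).reshape(3,3).T/R.from_quat(s["rotation"]).as_matrix().T/' h.py
python3 - <<'E'
from h import *
ss={n:vision.snapshot(n) for n in("top","side","wrist")}
for n,s in ss.items():
    cv2.imwrite(f"pics/{n}1.png",s["img"][:,:,::-1])
    print(n,np.round(s["position"],3),s["fx"])
    for col in("red","blue"):
        for b in blobs(s["img"],col)[:4]: print(col,cv2.contourArea(b),np.round(np.hstack([np.ravel(x) for x in cv2.minAreaRect(b)]),1), np.round(plane(s,cv2.minAreaRect(b)[0],.08),3))
st=sensors.get_state();print(r.tip_extent,st["clock"],st["tool_pos"],st["eef_rot"],R.from_quat(st["eef_rot"]).as_matrix().round(2))
s=ss["top"];cv2.imwrite("pics/c.png",cv2.resize(s["img"][170:310,330:470,::-1],None,fx=4,fy=4,interpolation=2))
E
```

```text
top [0.318 0.011 0.904] 449.884650972126
red 281.0 [387.5 264.5  31.   17.   90. ] [[ 0.452 -0.122  0.08 ]]
red 97.5 [573.8  96.3   8.5  20.5  45. ] [[ 0.799 -0.509  0.08 ]]
blue 2617.0 [ 73. 325.  58.  58.  90.] [[0.338 0.447 0.08 ]]
blue 569.5 [ 17.6 169.6  39.1  74.2  11.1] [[0.634 0.594 0.08 ]]
blue 456.5 [ 51.  173.   26.7  78.   13.7] [[0.628 0.527 0.08 ]]
blue 303.5 [199.7 272.5  16.2  31.8  24.8] [[0.435 0.225 0.08 ]]
side [ 0.226 -0.709  0.425] 469.87208024765175
red 772.0 [324.  291.5  27.   38.   90. ] [[ 0.441 -0.159  0.08 ]]
red 514.5 [196.  208.2  20.4  33.2  86.5] [[0.314 0.268 0.08 ]]
red 239.0 [620.  127.1  40.    7.1  11. ] [[1.958 0.593 0.08 ]]
red 233.0 [593.  38.   8.  56.  90.] [[18.708 15.399  0.08 ]]
blue 461.0 [196.6 189.3  14.8  43.3  83.7] [[0.333 0.402 0.08 ]]
blue 370.0 [256.5 214.5  17.   27.   90. ] [[0.425 0.184 0.08 ]]
blue 154.0 [294.  169.5  21.   68.   90. ] [[0.604 0.483 0.08 ]]
blue 145.0 [633.9 271.5  13.7  25.8  22.2] [[ 0.913 -0.276  0.08 ]]
wrist [ 0.223 -0.588  0.384] 352.0397234032739
red 301.5 [428.   45.5  46.7  12.9  49.4] [[ 0.305 -0.656  0.08 ]]
red 179.5 [480.   5.  10.  30.  90.] [[ 0.34  -0.685  0.08 ]]
0.019 0.3 [ 0.14963314 -0.60663921  0.25745032] [ 9.92695918e-01  1.20643001e-01 -3.99992209e-05 -2.80909108e-04] [[ 0.97  0.24 -0.  ]
 [ 0.24 -0.97  0.  ]
 [-0.   -0.   -1.  ]]
```

View pics/c.png

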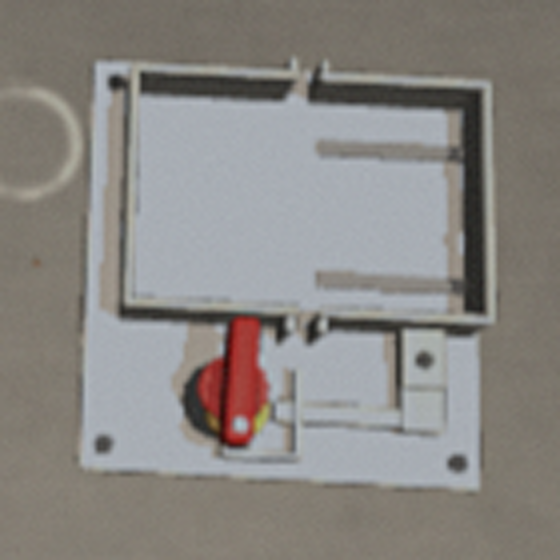

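View pics/side1.png

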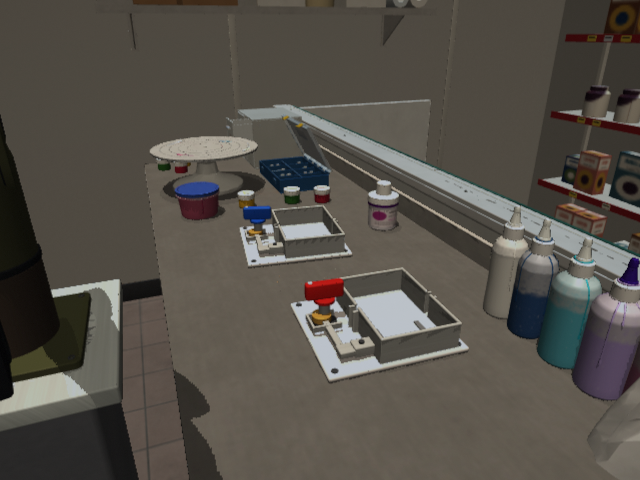

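The crop shows the red bar's top running from about (245,320) to (240,440), nearly square to the front wall, which runs (125,305) to (490,320). That is almost fully open, so close to 88° is left to turn. The side view confirms the bar stands above everything else on the frame. I'll move over it and look from near.

Call:
step_arm --steps '[[[3.5,-3.9,0],[0,0,0]],[[3.5,-3.9,0],[0,0,0]],[[3.5,-3.9,0],[0,0,0]],[[3.5,-3.9,0],[0,0,0]],[[3.5,-3.9,0],[0,0,0]],[[3.5,-3.9,0],[0,0,0]],[[3.5,-3.9,0],[0,0,0]],[[3.5,-3.9,0],[0,0,0]],[[3.5,-3.9,0],[0,0,0]],[[3.5,-3.9,0],[0,0,0]],[[0,0,0],[0,0,8.5]],[[0,0,0],[0,0,8.5]]]' --claw 1

```text
clock: 1.8
tool_pos: [0.3966, -0.1435, 0.2578]
eef_rot: [1.0, -0.029, 0.0, -0.0]
contact_force: [-1.1, 0.9, 0.6]
opening: 0.997
finger_force: 0.0
```

```bash
python3 - <<'E'
from h import *
s=vision.snapshot("wrist");cv2.imwrite("pics/w2.png",s["img"][:,:,::-1])
print(s["position"],sensors.get_state()["tool_pos"],R.from_quat(sensors.get_state()["eef_rot"]).as_matrix().round(3),sensors.get_state()["q"])
for b in blobs(s["img"],"red")[:2]: print(cv2.boxPoints(cv2.minAreaRect(b)).round(), plane(s,cv2.minAreaRect(b)[0],.08))
E
```

```text
[ 0.47161787 -0.14724567  0.38465276] [ 0.39647525 -0.14387501  0.25784311] [[ 0.998 -0.063  0.   ]
 [-0.063 -0.998 -0.   ]
 [ 0.001  0.    -1.   ]] [ 0.27528594  0.43449658 -0.05312103  2.14976055  0.04228751  0.55776364
 -1.44229025]
[[269. 183.]
 [291. 118.]
 [325. 129.]
 [303. 194.]] [[ 0.45281184 -0.12957708  0.08      ]]
```

View pics/w2.png

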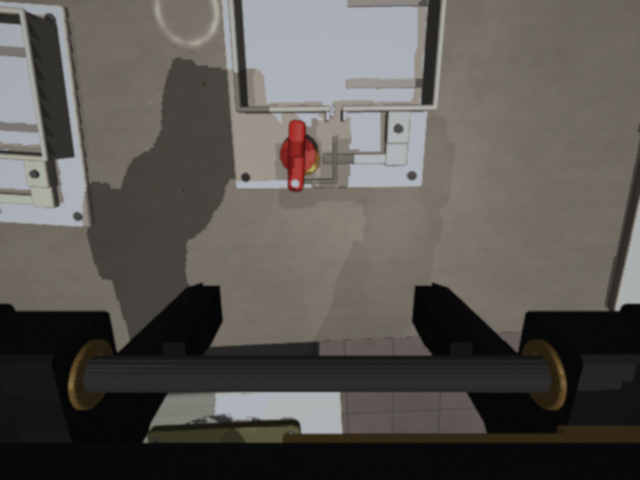

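The wrist view shows the red bar from (297,121) to (295,190) with the wall about level in the picture. Joint 7 is at -1.44 and clockwise drives it further negative, past its limit. I'll use the half-turned grasp, centre over the key and measure again from there.

Call:
step_arm --steps '[[[2.8,-0.9,0],[0,0,0]],[[2.8,-0.9,0],[0,0,0]],[[0,0,0],[0,0,-10]],[[0,0,0],[0,0,-10]],[[0,0,0],[0,0,-10]],[[0,0,0],[0,0,-10]],[[0,0,0],[0,0,-10]],[[0,0,0],[0,0,-10]],[[0,0,0],[0,0,-10]],[[0,0,0],[0,0,-10]],[[0,0,0],[0,0,-10]],[[0,0,0],[0,0,-10]]]'

```text
clock: 3.35
tool_pos: [0.453, -0.1298, 0.2578]
eef_rot: [0.661, 0.751, 0.0, 0.0]
contact_force: [-0.4, 1.2, -0.4]
opening: 0.998
finger_force: 0.0
```

Call:
step_arm --steps '[[[0,0,0],[0,0,-10]],[[0,0,0],[0,0,-10]],[[0,0,0],[0,0,-10]],[[0,0,0],[0,0,-10]],[[0,0,0],[0,0,-10]],[[0,0,0],[0,0,-10]],[[0,0,0],[0,0,-10]],[[0,0,0],[0,0,-10]],[[0,0,0],[0,0,0]]]'

```text
clock: 4.47
tool_pos: [0.4529, -0.1298, 0.2576]
eef_rot: [0.028, 1.0, 0.0, 0.0]
contact_force: [-0.2, -0.2, 0.5]
opening: 1.001
finger_force: 0.0
```

```bash
python3 - <<'E'
from h import *
s=vision.snapshot("wrist");cv2.imwrite("pics/w3.png",s["img"][:,:,::-1])
st=sensors.get_state();M=R.from_quat(st["eef_rot"]).as_matrix()
print(s["position"],st["tool_pos"],M.round(3),st["q"])
for b in blobs(s["img"],"red")[:2]: print(cv2.boxPoints(cv2.minAreaRect(b)).round(), plane(s,cv2.minAreaRect(b)[0],.08))
m=mask(s["img"],"red")
for y in range(0,480,4):
    x=np.where(m[y,200:440])[0]+200
    if len(x): print(y,x.min(),x.max(),len(x))
b=blobs(s["img"],"red")[0];x,y,w,h=cv2.boundingRect(b)
x0,y0=max(x+w//2-100,0),max(y+h//2-75,0)
print(x0,y0);cv2.imwrite("pics/w3c.png",cv2.resize(s["img"][y0:y0+150,x0:x0+200,::-1],None,fx=4,fy=4))
E
```

```text
[ 0.37715189 -0.12503999  0.38438122] [ 0.45296768 -0.12976953  0.25766185] [[-0.998  0.058  0.   ]
 [ 0.058  0.998  0.   ]
 [-0.     0.    -1.   ]] [ 0.78242881  0.64676012 -0.97893201  1.99224964  0.70240208  0.88480989
  0.93275474]
[[302. 183.]
 [334. 183.]
 [334. 249.]
 [302. 249.]] [[ 0.44877931 -0.1281746   0.08      ]]
184 315 323 9
188 313 326 14
192 313 327 9
196 312 327 7
200 307 331 25
204 304 333 30
208 303 334 32
212 303 334 32
216 303 334 32
220 304 332 29
224 307 329 23
228 311 324 14
232 311 324 14
236 311 324 14
240 310 325 16
244 310 324 15
248 311 323 13
218 141
```

View pics/w3c.png

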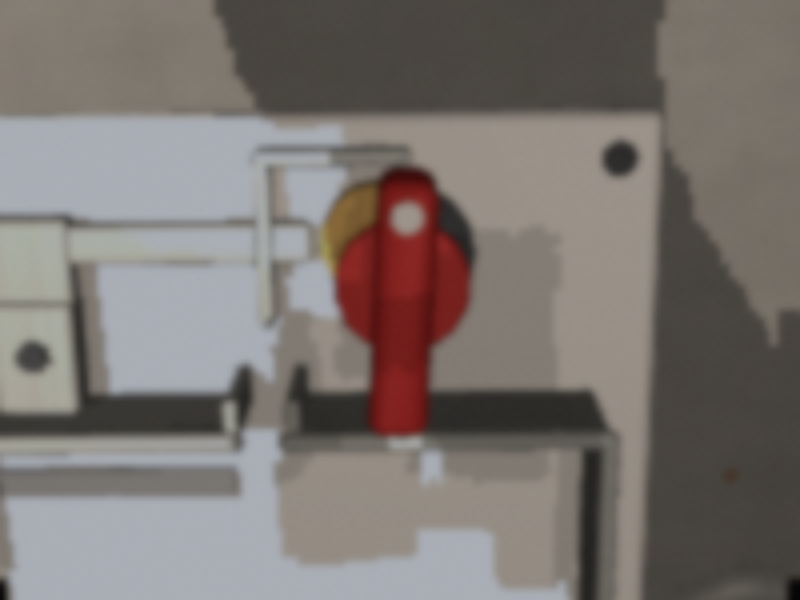

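The crop shows the bar top with its white dot at full-frame (320,195.5), near end (319.7,184) and far end (317.5,249). I'll triangulate against the earlier wrist view.

```bash
python3 - <<'E'
from h import *
s=vision.snapshot("wrist");st=sensors.get_state();Rt=R.from_quat(st["eef_rot"])
rel=Rt.inv()*R.from_quat(s["rotation"])
t2=R.from_matrix(np.array([[.998,-.063,0],[-.063,-.998,0],[0,0,-1.]]))
off=Rt.inv().apply(np.array(s["position"])-st["tool_pos"])
s2=dict(s,position=[0.47161787,-0.14724567,0.38465276],rotation=(t2*rel).as_quat())
def tri(a,b):
    p,d=rays(s,a);q,e=rays(s2,b);d,e=d[0],e[0]
    t=np.linalg.lstsq(np.c_[d,-e],q-p,rcond=None)[0];x,y=p+d*t[0],q+e*t[1];return (x+y)/2,np.linalg.norm(x-y)
# white dot by brightness near expected places
im=cv2.imread("pics/w2.png")[:,:,::-1];W=[]
for I,(u,v) in((s["img"],(320,195)),(im,(295,183))):
    c=I[v-7:v+8,u-7:u+8].astype(float);w=np.clip(c[:,:,1]-90,0,None)*(np.hypot(*np.mgrid[-7:8,-7:8])<6)
    W.append((u+(w*np.arange(-7,8)).sum()/w.sum(),v+(w*np.arange(-7,8)[:,None]).sum()/w.sum()))
print(W,"dot",tri(*W))
for z in(.08,):
    e=plane(s,[(319.7,188),(317.5,249)],z);d=e[1]-e[0];print(e,np.degrees(np.arctan2(d[1],d[0])),np.hypot(*d[:2]))
    e2=plane(s2,[(297,121.5),(295.5,190)],z);print(e2,e2.mean(0))
w=plane(s,[(218+5,141+114/4),(218+655,141+112/4)] if 0 else [(223,169.5),(381.7,169)],.0);d=w[1]-w[0];print("plate edge angle",np.degrees(np.arctan2(d[1],d[0])))
T=vision.snapshot("top");print("top dot",plane(T,(390,276.3),.08))
print(np.degrees(np.arctan2(*Rt.as_matrix()[1::-1,0])))
E
```

```text
[(np.float64(319.37199818758495), np.float64(195.10783869506116)), (np.float64(294.78587416065653), np.float64(182.98532703307635))] dot (array([ 0.43033189, -0.1256301 ,  0.07990454]), np.float64(0.000551636716307167))
[[ 0.42407384 -0.12527072  0.08      ]
 [ 0.47959325 -0.13034358  0.08      ]] -5.220671131887178 0.055750686229531374
[[ 0.4804906  -0.13126508  0.08      ]
 [ 0.42431688 -0.12549487  0.08      ]] [ 0.45240374 -0.12837997  0.08      ]
plate edge angle 86.89143013597021
top dot [[ 0.43054163 -0.12632337  0.08      ]]
176.69599755089902
```

The triangulated dot lies at z = 0.080, which agrees with the text. The bar's centre is about (0.451,-0.128), yaw -5.4°, against a plate normal at -3.1°, so about 88° is left. Next: align, descend, grip.

Call:
step_arm --steps '[[[0.2,0.17,0],[0,0,2]],[[0,0,5],[0,0,0]],[[0,0,5],[0,0,0]],[[0,0,4],[0,0,0]],[[0,0,2.3],[0,0,0]],[[0,0,1],[0,0,0]],[[0,0,1],[0,0,0]],[[0,0,0],[0,0,0]],[[0,0,0],[0,0,0]]]'

```text
clock: 5.75
tool_pos: [0.4516, -0.1277, 0.0754]
eef_rot: [0.045, 0.999, -0.0, 0.001]
contact_force: [0.0, 0.1, -0.1]
opening: 1.002
finger_force: 0.0
```

Call:
step_arm --steps '[[[0,0,0],[0,0,0]],[[0,0,0],[0,0,0]],[[0,0,0],[0,0,0]],[[0,0,0],[0,0,0]],[[0,0,0],[0,0,0]],[[0,0,0],[0,0,0]],[[0,0,0],[0,0,0]],[[0,0,0],[0,0,0]]]' --claw -1 --grip_force 35

```text
clock: 6.75
tool_pos: [0.451, -0.1283, 0.0747]
eef_rot: [0.045, 0.999, -0.001, -0.0]
contact_force: [-0.8, -2.3, 1.0]
opening: 0.155
finger_force: 35.0
```

The grip holds at 13.6 mm with only 2 N of side force, so the key is well centred. Now the turn, clockwise, which is + about tool z.

Call:
step_arm --steps '[[[0,0,0],[0,0,6]],[[0,0,0],[0,0,6]],[[0,0,0],[0,0,6]],[[0,0,0],[0,0,6]],[[0,0,0],[0,0,6]],[[0,0,0],[0,0,6]],[[0,0,0],[0,0,0]]]'

```text
clock: 7.62
tool_pos: [0.4514, -0.1274, 0.0747]
eef_rot: [0.351, 0.936, 0.0, 0.0]
contact_force: [1.0, 0.3, -1.3]
opening: 0.156
finger_force: 35.0
```

```bash
python3 - <<'E'
from h import *
st=sensors.get_state();M=R.from_quat(st["eef_rot"]).as_matrix()
print(np.degrees(np.arctan2(*M[1::-1,0])),st["tool_pos"],st["q"],st["contact_force"],st["moment"],st["opening"])
E
```

```text
138.92496413173916 [ 0.45143279 -0.12738359  0.0747059 ] [ 0.48243833  0.8777329  -0.5017103   2.14874351  1.14826863  0.41736892
 -0.11426263] [ 1.03021779  0.33694578 -1.31718468] [ 0.00719415 -0.31733256 -0.12882353] 0.15636268960786184
```

Call:
step_arm --steps '[[[0,0,0],[0,0,6]],[[0,0,0],[0,0,6]],[[0,0,0],[0,0,6]],[[0,0,0],[0,0,6]],[[0,0,0],[0,0,6]],[[0,0,0],[0,0,6]],[[0,0,0],[0,0,6]],[[0,0,0],[0,0,6]],[[0,0,0],[0,0,0]]]'

```text
clock: 8.75
tool_pos: [0.4526, -0.1269, 0.0747]
eef_rot: [0.701, 0.713, 0.001, 0.0]
contact_force: [3.9, 2.3, -4.6]
opening: 0.156
finger_force: 35.0
```

```bash
cat > st.py <<'E'
from h import *
st=sensors.get_state();M=R.from_quat(st["eef_rot"]).as_matrix()
print(np.degrees(np.arctan2(*M[1::-1,0])),st["tool_pos"],st["q"],st["contact_force"],st["moment"],st["opening"])
E
python3 st.py
```

```text
91.03041809624533 [ 0.45259036 -0.12688584  0.0747274 ] [ 0.3610669   0.84811992 -0.30039333  2.1538157   0.95628296  0.27297948
 -0.76090065] [ 3.93331182  2.33656744 -4.60222932] [ 0.17159011 -0.7614082  -0.11404175] 0.15593672990008697
```

Call:
step_arm --steps '[[[0,0,0],[0,0,2]],[[0,0,0],[0,0,2]],[[0,0,0],[0,0,1]],[[0,0,0],[0,0,0]]]'

```text
clock: 9.25
tool_pos: [0.4527, -0.1269, 0.0747]
eef_rot: [0.731, 0.682, 0.002, 0.001]
contact_force: [4.8, 0.7, -5.6]
opening: 0.153
finger_force: 35.4
```

```bash
python3 st.py
```

```text
86.06935621884645 [ 0.45268879 -0.12688457  0.07474351] [ 0.34852875  0.8461395  -0.27980056  2.15451192  0.92676613  0.25923688
 -0.81809726] [ 4.80715329  0.68068488 -5.63710112] [ 0.17032906 -1.13332462  0.61024873] 0.15259672096193647
```

The moment about z jumped from -0.11 to +0.61 N m, which is the hard stop. One more degree to be sure.

Call:
step_arm --steps '[[[0,0,0],[0,0,1]],[[0,0,0],[0,0,0]],[[0,0,0],[0,0,0]]]'

```text
clock: 9.62
tool_pos: [0.4527, -0.1269, 0.0747]
eef_rot: [0.737, 0.676, 0.002, 0.0]
contact_force: [4.6, 0.7, -5.1]
opening: 0.155
finger_force: 36.0
```

```bash
python3 st.py
```

```text
85.12216629679959 [ 0.4526573  -0.12688737  0.07473727] [ 0.34611588  0.84580033 -0.27589331  2.15469157  0.92087214  0.25676189
 -0.82879622] [ 4.64324774  0.65444803 -5.0722275 ] [ 0.13452652 -1.06386009  0.79698218] 0.15461097317419845
```

Firmly against the stop. I'll open a little, lift straight up and check.

Call:
step_arm --steps '[[[0,0,0],[0,0,0]],[[0,0,0],[0,0,0]],[[0,0,0],[0,0,0]],[[0,0,0],[0,0,0]]]' --claw -0.4

```text
clock: 10.12
tool_pos: [0.4507, -0.1279, 0.0747]
eef_rot: [0.738, 0.675, -0.0, -0.0]
contact_force: [0.3, -0.6, -0.3]
opening: 0.302
finger_force: 0.0
```

Call:
step_arm --steps '[[[0,0,-1],[0,0,0]],[[0,0,-2],[0,0,0]],[[0,0,-4],[0,0,0]],[[0,0,-5],[0,0,0]],[[0,0,-5],[0,0,0]],[[0,0,0],[0,0,0]]]'

```text
clock: 10.88
tool_pos: [0.4528, -0.1277, 0.2483]
eef_rot: [0.738, 0.674, 0.002, 0.003]
contact_force: [0.4, -0.2, -0.6]
opening: 0.3
finger_force: 0.0
```

```bash
python3 st.py; python3 - <<'E'
from h import *
s=vision.snapshot("wrist");b=blobs(s["img"],"red")[0]
x,y,w,h=cv2.boundingRect(b);print(x,y,w,h)
x0,y0=max(x+w//2-100,0),max(y+h//2-75,0);print(x0,y0)
cv2.imwrite("pics/w5.png",cv2.resize(s["img"][y0:y0+150,x0:x0+200,::-1],None,fx=4,fy=4))
m=mask(s["img"],"red")[y:y+h,x:x+w]
for c in range(0,w,3):
    v=np.where(m[:,c])[0]+y;print(x+c,v.min(),v.max())
E
```

```text
84.82198949254587 [ 0.45281406 -0.12769895  0.2483101 ] [ 0.61754654  0.57275281 -0.68631719  2.01871189  0.54378596  0.72890962
 -0.49676731] [ 0.438708   -0.19593895 -0.59092337] [-0.02738767 -0.05885517  0.01709721] 0.2995798787072281
299 186 34 69
216 145
299 211 220
302 205 226
305 202 229
308 189 230
311 187 252
314 186 254
317 186 254
320 188 253
323 200 251
326 202 229
329 204 225
332 209 214
```

View pics/w5.png

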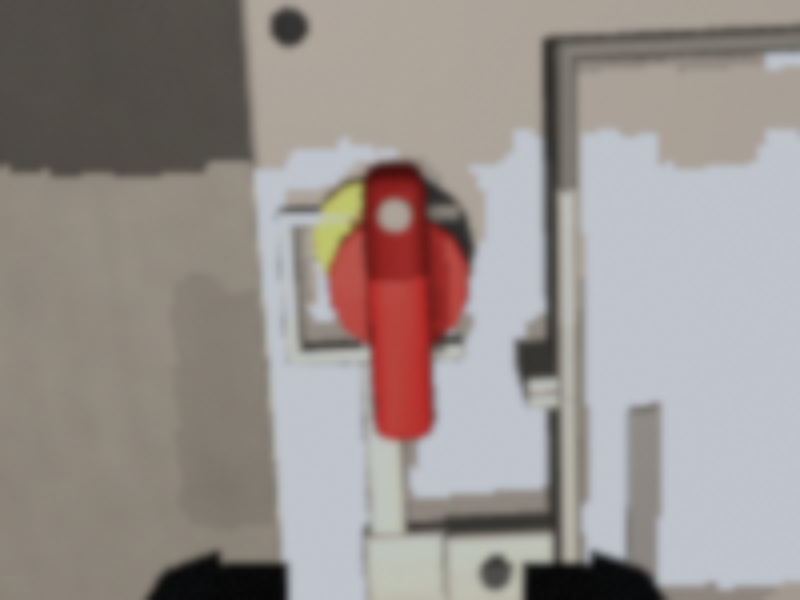

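The seam lugs now touch at crop (540,380) and the bar lies along the wall. Quick numeric check of the angle.

```bash
python3 - <<'E'
from h import *
s=vision.snapshot("wrist")
f=lambda a:[(216+x/4,145+y/4) for x,y in a]
def ang(p,z): e=plane(s,f(p),z);d=e[1]-e[0];return np.degrees(np.arctan2(d[1],d[0])),e.round(4).tolist()
print("bar",ang([(394,190),(404,435)],.08));print("plate",ang([(248,30),(282,560)],0.0),ang([(248,30),(282,560)],.006))
print("wall",ang([(577,60),(577,560)],.052), ang([(566,190),(568,560)],.05))
T=vision.snapshot("top");cv2.imwrite("pics/t6.png",cv2.resize(T["img"][170:310,330:470,::-1],None,fx=4,fy=4))
b=[x for x in blobs(T["img"],"blue") if 150<x[0,0,0]<260];print([cv2.minAreaRect(x) for x in b])
E
```

```text
bar (np.float64(-92.9620863668652), [[0.4519, -0.1012, 0.08], [0.4491, -0.1555, 0.08]])
plate (np.float64(-93.25541768669287), [[0.4168, -0.0699, 0.0], [0.4083, -0.2186, 0.0]]) (np.float64(-93.25541768669285), [[0.4174, -0.0696, 0.006], [0.4091, -0.2159, 0.006]])
wall (np.float64(-93.0989946847439), [[0.4948, -0.0805, 0.052], [0.4882, -0.2021, 0.052]]) (np.float64(-92.92273407809172), [[0.4909, -0.1098, 0.05], [0.4861, -0.2028, 0.05]])
[((199.702392578125, 272.47802734375), (16.203582763671875, 31.84842300415039), 24.77513885498047)]
```

The bar is parallel to the wall to within 0.3°, the seam is shut, and the blue key is unmoved. Handing in.

```bash
python3 -c "from plant import finish_job; print(finish_job())"
```

```text
the job is handed in; nothing more can be done
None
```

I turned the red key clockwise to its hard stop and let go; the last pictures show that frame's seam shut and the blue key unmoved, and I handed the job in about 11 s into the 35 s limit.

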